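# Gauge a chair-leg tenon, store or reject the leg, shut the drawer

## Task

Draw the middle leg out of the wooden rack, lay it down on the bench and let go, then take it again by its square body and lower its round tenon down into the fork gauge until it stops. If the tenon passes the mouth and stops on the step halfway down it is good: lay the leg flat in the open drawer; if it will not pass the mouth, or drops through to the very bottom, lay it flat in the red reject tray. With the leg put away, push the drawer fully home until its catch pulls it shut; leave the other two legs in the rack and everything else where it is.

Things in the scene. Friction and masses are not known exactly. Their poses are not given: they have to be found in the camera images.
- leg_a: one of three wooden chair legs, about 130 g: square body 110 long, 38 x 38, and a round pale tenon 40 long on the axis of one end. Tenon diameter 25, 31 or 19, one leg of each; which lies in which pocket differs. Origin: centre of the body's underside; x along the leg, tenon at the -x end (x = -55 to -95, axis 19 above the underside)
- leg_b: one of three wooden chair legs, about 130 g: square body 110 long, 38 x 38, and a round pale tenon 40 long on the axis of one end. Tenon diameter 25, 31 or 19, one leg of each; which lies in which pocket differs. Origin: centre of the body's underside; x along the leg, tenon at the -x end (x = -55 to -95, axis 19 above the underside)
- leg_c: one of three wooden chair legs, about 130 g: square body 110 long, 38 x 38, and a round pale tenon 40 long on the axis of one end. Tenon diameter 25, 31 or 19, one leg of each; which lies in which pocket differs. Origin: centre of the body's underside; x along the leg, tenon at the -x end (x = -55 to -95, axis 19 above the underside)
- leg_a_mid (a point): centre of the square body of leg_a
- leg_b_mid (a point): centre of the square body of leg_b
- leg_c_mid (a point): centre of the square body of leg_c
- leg_a_tenon (a point): middle of the tenon of leg_a, on its axis, 20 from the shoulder and 20 from the tip
- leg_b_tenon (a point): middle of the tenon of leg_b, on its axis, 20 from the shoulder and 20 from the tip
- leg_c_tenon (a point): middle of the tenon of leg_c, on its axis, 20 from the shoulder and 20 from the tip
- rack: fixed plywood block 130 (x) x 250 (y) x 58 high; three pockets 42 x 42 open at the front (x = -65), centred at y = -80, 0, +80, floor 8 above the bench; a blue dash marks the middle one. Each leg's body lies in a pocket, shoulder about flush with the front (body centre near x = -10), tenon sticking out to -x, its axis 27 above the bench. Origin: centre of the underside
- gauge: fixed aluminium fork, a plate 18 thick in x (-9 to 9), 72 wide in y, with a slot open at the top: 45-degree lips (top z = 69), go gap 28 wide from its mouth at z = 58 down to a step at z = 36, then no-go gap 22 wide to the bottom at z = 14. Green base board x = -65 to -5, 110 wide, 8 thick. Origin: centre of the plate's underside
- gauge_slot (a point): middle of the gauge's go mouth (z = 58), axes as the gauge. The tenon goes down with its axis along x, tip to -x and the leg's body on the +x side (bare bench there). Height of the tenon's axis above the bench when it stops: 65 for the 31 mm tenon (on the mouth), 42 for the 25 mm one (on the step), 23.5 for the 19 mm one (on the bottom)
- tray_in (a point): centre of the inner floor of the fixed red reject tray: 200 (x) x 100 (y) x 28 high outside, walls 4, floor 4 thick; x along its length; the leg goes in lengthwise
- case: fixed dark wooden drawer case, 220 (x) x 250 (y) x 90 high; the drawer comes out of its front face (x = -110) towards -x. Origin: centre of the underside
- drawer (a joint): how far the drawer stands open, m: 0 is fully home, 0.165 the most. Sliding takes 1 to 2 N; from 14 mm down to 6 mm a spring catch resists with about 5 N and pushes it back out; from about 5 mm it pulls the drawer home and holds it at 0
- drawer_floor (a point): centre of the drawer's inner floor (16 above the bench), axes as the case: inside 172 (x) x 204 (y), walls 50 high, front panel's inner face at x = -86; panel 250 wide, 14 thick, top 86 above the bench. Behind the case's front the drawer is roofed: the open part reaches back from the panel by the joint's value, so the leg must lie across it, along y
- drawer_pull (a point): centre of the front face of the drawer's solid brass pull, a block 90 wide, 30 high (37 to 67 above the bench), standing 16 out from the front panel
- glue: yellow glue bottle, 56 across, 150 high, loose; leave it
- mug: blue mug, 80 across, 90 high, loose; leave it
- mallet: hammer lying on the bench at the right, loose; leave it
- jar: amber jar, 64 across, 80 high, loose; leave it
- offcut: dark wood offcut 120 x 45 x 22 lying on top of the rack, loose; leave it
- sanding_block: cork block 70 x 100 x 30 on top of the case, loose; leave it
Things that resemble listed ones, but are neither listed nor needed, are in the scene too. What is shaped like the leg_b but black or blue is not meant.

How it is judged:
By the outcome, as a careful person would: the job done as asked, in the order asked, and still so for the second after the job is handed in, with the robot touching nothing.
It also fails if it takes over 64 s, if anything falls off the work surface, if the arm or the gripper's body presses on something with over 40 N, if the wrist force passes 120 N, or if a joint passes its speed limit or range.

## Robot

A 7-joint arm with a two-finger parallel gripper is mounted at the origin on the work surface. World frame = base frame: x ahead of the robot, y to its left, z up, the work surface at z = 0. Lengths are in mm, angles in rad, forces in N, time in s.
With the tool pointing down it reaches from about 425 to 875 mm from the base axis. Payload 4.7 kg.
Tool frame: the origin (TCP) lies at the very end of the fingers, on their centre line; the grasp point (between the pads) lies 19 mm behind it (manip.hold_point_z is the distance from the TCP to the grasp point, in mm); z points along the fingers, x is the direction in which the jaws open and shut, and the axes are right-handed (so a half turn about z gives the same grasp; the last joint's range is limited). The gripper opens to 85 mm and grips with 20 to 120 N. Pads are 22 mm wide; open, the fingers measure 114 mm over their backs; the gripper's body (76 mm by 85 mm) begins 54 mm behind the grasp point. The pads swing forward as they close: fully open they stand 13 mm farther back than shut.
Start: joints at [-1.266, 0.321, -0.07, 1.45, 0.023, 1.371, -0.057], TCP at [186.394, 622.721, 231.349] pointing down, gripper open.
Joint ranges: [-2.86, 2.86], [-0.3, 2.09], [-1.38, 1.24], [0.06, 2.45], [-1.56, 4.7], [0.09, 2.05], [-2.69, 2.69]. Speed limits (rad/s): [2.57, 2.57, 3.14, 3.14, 3.14, 3.14, 3.14].

## Interface

Orientations are given as a unit quaternion [w, x, y, z].
In Python, from plant import status, vision, manip gives the robot as it stands. The module is installed in compiled form; this text tells all that it offers.
- The arm moves only by the shell command python3 -m handwheel 'ROWS' [FORCE]. ROWS is JSON, a list that holds one entry, the list of rows, each a list of 7 numbers: the shift along the tool's x, y, z in m, then the turn, a rotation vector about the tool's x, y, z in degrees, then the closure, from -1 (fully open) to 1 (shut). In form: [[[tx, ty, tz, ax, ay, az, jaw], ...]]. A call has 1 to 10 rows; each row is the pose to reach, as a shift and turn from the pose commanded when the call began, along the tool's axes at that moment; what a row does not reach only later rows make up. A row lasts 1/10 s, in which the tool goes at most 50 mm and 8.59 degrees, less where a joint would pass 70% of its speed; a pose out of reach is approached as far as the arm can. A call with a gripper value outside its range is refused whole. The fingers move at their own pace and stop on an object; FORCE is the grip in N (left out, the last holds). Time passes only in rows, so rows that repeat a pose let the fingers close. It gives the time, the measured TCP pose, the force and the opening at its end, in the units of the state.
- status.read_state(): the state, without advancing time (a new reading comes with each control period).
- vision.read_camera(name): name is "side" or "top"; returns (picture, depth): 384x512x3 uint8, red, green, blue; 384x512 float32, mm along the optical axis (not along the pixel's ray), 0 where there is no reading.
- vision.get_calibration(name): a dict with "intrinsics" (3x3 intrinsics, pixels), "R" (3x3) and "t" (3): a world point X has camera coordinates R X + t. Camera axes: x right, y down, z forward; pixel columns grow to the right and rows downward; lengths in mm; the calibration is good to about 2 mm. A picture is of the moment at which its call begins. get_calibration takes no time and is no camera call.
- manip.sign_off(): hands the job in, once; it reports no verdict.
The state is a dict: "time_s": time; "joint_pos": joint angles; "joint_vel": joint speeds; "joint_torque": joint torques, N m; "tcp_pos": TCP position; "tool_rot": TCP orientation; "contact_force": force on the tool from outside, world axes, zero at the start; "torque": the same for the moment, N m; "opening": opening from 0.0 (shut) to 1.0 (fully open).
Only numpy, scipy, OpenCV 4.12 (cv2) and the standard library are available. Lean on these libraries where they do the work, as an engineer would, in place of code of your own. Each camera call takes 0.05 s, during which the arm holds its last target. There are 200 camera calls.

## Working session

There is one attempt and no reset: what is moved stays moved. The work goes in short steps, Python scripts to look and compute and a shell command to move; the robot and the scene stay as the last step left them, time stands still between calls to the robot, and variables do not carry over. Pictures are saved under pics/ and viewed, about 8 in all and at most 12, crops included, and the job is handed in when it is done.

```bash
mkdir -p pics; cat > h.py <<'E'
import numpy as np,cv2
from plant import status,vision,manip
def cam(n):
    p,d=vision.read_camera(n); return p,d,vision.get_calibration(n)
def pts(d,c):
    K=np.array(c["intrinsics"]);R=np.array(c["R"]);t=np.array(c["t"])
    v,u=np.mgrid[:d.shape[0],:d.shape[1]]
    P=np.stack([(u-K[0,2])/K[0,0]*d,(v-K[1,2])/K[1,1]*d,d],-1)
    return (P-t)@R
def ray(c,u,v,z):
    K=np.array(c["intrinsics"]);R=np.array(c["R"]);t=np.array(c["t"])
    o=-R.T@t; r=R.T@np.linalg.inv(K)@np.array([u,v,1.]); return o+r*(z-o[2])/r[2]
E
python3 - <<'E'
from h import *
for n in("top","side"):
    p,d,c=cam(n); cv2.imwrite(f"pics/{n}0.png",cv2.resize(p[:,:,::-1],(800,600),interpolation=cv2.INTER_CUBIC))
    np.savez(f"{n}0.npz",p=p,d=d); print(n,-np.array(c["R"]).T@c["t"],np.array(c["R"]).round(2).tolist())
s=status.read_state();print(s)
E
```

```text
top [ 330.73547298  -13.18706339 1168.98568475] [[-0.02, -1.0, 0.02], [-0.99, 0.02, -0.17], [0.17, -0.02, -0.98]]
side [ -383.64383107 -1037.69842905  1031.71712663] [[0.73, -0.68, -0.02], [-0.4, -0.41, -0.82], [0.55, 0.61, -0.57]]
{'time_s': 0.1, 'joint_pos': array([-1.26591033,  0.3217341 , -0.07005483,  1.451513  ,  0.02260411,
        1.37082184, -0.05688707]), 'joint_vel': array([-0.00094688,  0.00092846, -0.00095914, -0.00207355,  0.00015829,
       -0.00027958, -0.00057028]), 'joint_torque': array([ 4.42010878e-04, -4.94876003e+01, -3.83695001e-01, -3.15203011e+01,
        1.28697610e-02,  7.50507577e-03, -1.83099735e-05]), 'tcp_pos': array([186.28864962, 622.2426791 , 230.36232771]), 'tool_rot': array([ 5.46279463e-04,  8.02088696e-01,  5.97204328e-01, -6.44816738e-04]), 'contact_force': array([-0.58281393, -1.0607171 , -0.95359359]), 'torque': array([ 0.01104998, -0.05183896,  0.06604206]), 'opening': 0.9982591802262718}
```

View pics/top0.png

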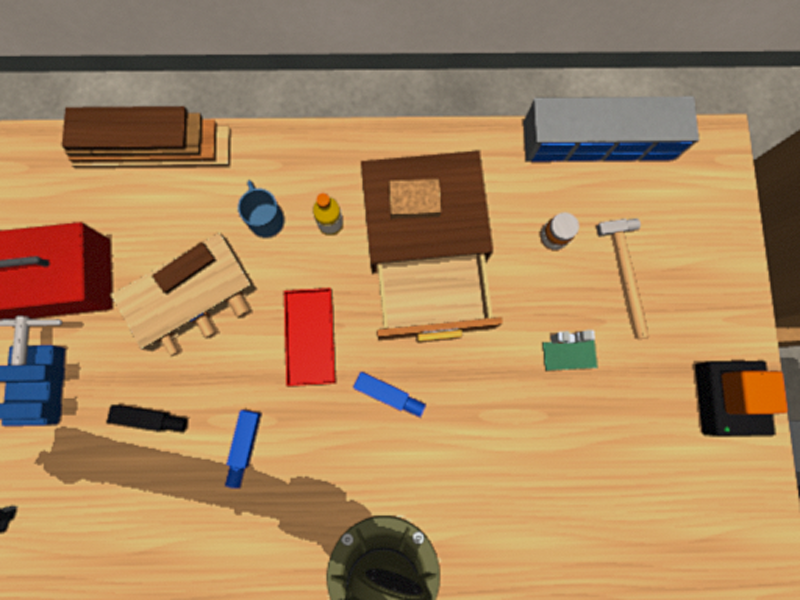

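View pics/side0.png

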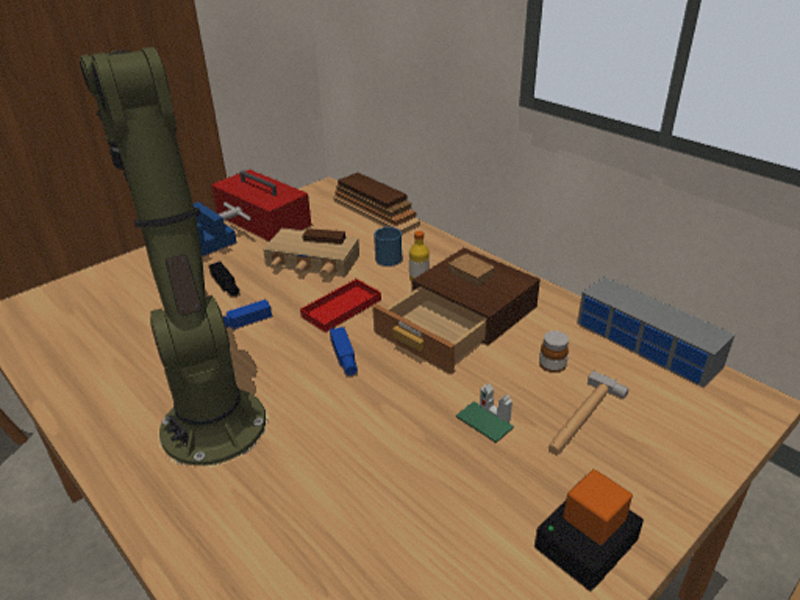

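The top view shows the rack at (185,295) with tenons at (172,345), (205,325) and (240,303), and the tray at (310,337). The drawer is open at (435,290), its pull is at (438,336), and the gauge is at (572,350). Things that could be taken for the leg: the tenon at (172,345), the tenon at (240,303), the blue pieces at (240,448) and (390,395), and the black piece at (147,418). I choose (205,325), the middle tenon.

```bash
python3 - <<'E'
from h import *
f=np.load("top0.npz");p,d=f["p"],f["d"];c=vision.get_calibration("top");P=pts(d,c)
Z=P[...,2];hsv=cv2.cvtColor(p,cv2.COLOR_RGB2HSV)
print("bench z",np.median(Z[300:340,300:340]))
v,u=np.mgrid[:384,:512]
def box(x0,y0,x1,y1): return (u*1.5625>x0)&(u*1.5625<x1)&(v*1.5625>y0)&(v*1.5625<y1)
def rep(n,m):
    q=P[m];
    if len(q)<5: print(n,len(q));return
    r=cv2.minAreaRect(q[:,:2].astype(np.float32)); print(n,len(q),"med",np.median(q,0).round(1),"rect c",np.round(r[0],1),"size",np.round(r[1],1),"ang",round(r[2],2))
rep("racktop",box(105,230,260,352)&(abs(Z-58)<5))
for n,b in(("ten1",(150,330,185,360)),("ten2",(190,310,222,342)),("ten3",(225,290,256,322))): rep(n,box(*b)&(Z>25)&(Z<47))
rep("tray",box(275,280,345,395)&(hsv[...,1]>180)&((hsv[...,0]<8)|(hsv[...,0]>172))&(Z<40))
rep("traytop",box(275,280,345,395)&(hsv[...,1]>180)&(Z>22)&(Z<40))
rep("case",box(350,140,500,275)&(abs(Z-90)<5))
rep("panel",box(370,315,505,345)&(abs(Z-86)<6))
rep("pull",box(410,325,470,345)&(abs(Z-67)<6))
rep("dfloor",box(378,255,495,335)&(abs(Z-16)<5))
rep("green",box(530,335,605,375)&(hsv[...,0]>50)&(hsv[...,0]<95)&(hsv[...,1]>80))
rep("gaugetop",box(540,325,605,348)&(Z>55)&(Z<80))
rep("gaugetopL",box(540,325,573,348)&(Z>55)&(Z<80))
rep("gaugetopR",box(575,325,605,348)&(Z>55)&(Z<80))
cr=p[140:250,60:180][:,:,::-1]; s=np.load("side0.npz")["p"][135:190,155:245][:,:,::-1]
g=p[200:245,340:390][:,:,::-1]
a=cv2.resize(cr,(480,440),interpolation=3);b=cv2.resize(s,(320,196),interpolation=3);e=cv2.resize(g,(320,240),interpolation=3)
o=np.zeros((440,800,3),np.uint8);o[:,:480]=a;o[:196,480:]=b;o[200:440,480:]=e
cv2.imwrite("pics/crop1.png",o)
E
```

```text
bench z -1.0056105533378048
racktop 2450 med [553.5 403.5  56.5] rect c [566.5 401. ] size [132.8 249.9] ang 30.84
ten1 100 med [458.9 428.   32.7] rect c [456. 430.] size [41.1 61. ] ang 33.65
ten2 131 med [496.9 355.3  35.5] rect c [495.6 353.9] size [42.9 49.2] ang 32.87
ten3 144 med [537.  287.8  38. ] rect c [540.3 283.7] size [42.6 46.9] ang 32.83
tray 1876 med [473.3 149.    3. ] rect c [471.6 145.4] size [198.6  99.4] ang 2.32
traytop 208 med [477.7 152.8  26.4] rect c [471.7 145.4] size [198.6  99.5] ang 2.37
case 4257 med [ 711.3 -111.3   89.1] rect c [727.6 -99.9] size [220.7 250. ] ang 4.94
panel 377 med [ 478.5 -119.4   84.6] rect c [ 478.3 -120.3] size [ 16.  248.8] ang 4.71
pull 146 med [ 464.7 -122.1   65.6] rect c [ 464.6 -126.1] size [ 16.7 104.2] ang 5.03
dfloor 2446 med [ 563.5 -113.7   15. ] rect c [ 555.6 -123.9] size [163.6 223.5] ang 3.47
green 520 med [ 424.6 -398.2    7.3] rect c [ 398.3 -230.6] size [ 64.7 450.7] ang 9.11
gaugetop 75 med [ 459.  -413.7   60.4] rect c [ 459.8 -399.2] size [18.  70.6] ang 2.2
gaugetopL 36 med [ 459.  -372.2   60.2] rect c [ 459.  -373.8] size [16.5 21.8] ang 9.49
gaugetopR 39 med [ 460.1 -422.3   62.4] rect c [ 460.3 -423.7] size [17.2 21.4] ang 11.52
```

View pics/crop1.png

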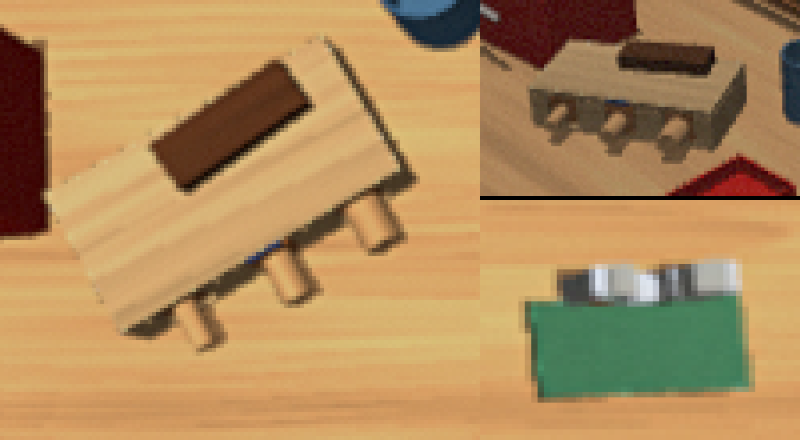

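The crop shows the blue dash on the rack directly over the middle tenon, at crop (265,250), so the choice is confirmed. Next I refine the gauge and tenon positions and work out the first move.

```bash
cat >> h.py <<'E'
from scipy.spatial.transform import Rotation as Ro
def go(x,y,z,phi):
    "shift (m) and turn (deg rotvec) in tool axes to TCP x,y,z, pointing down with tool x at phi deg"
    s=status.read_state();q=s["tool_rot"];R0=Ro.from_quat([q[1],q[2],q[3],q[0]])
    f=np.radians(phi);R1=Ro.from_matrix(np.array([[np.cos(f),np.sin(f),0],[np.sin(f),-np.cos(f),0],[0,0,-1]]).T)
    print("now",s["tcp_pos"].round(1),"phi",np.degrees(np.arctan2(*R0.as_matrix()[[1,0],0])).round(1),"shift",(R0.inv().apply(np.array([x,y,z])-s["tcp_pos"])/1000).round(4),"turn",(R0.inv()*R1).as_rotvec(degrees=True).round(1))
E
python3 - <<'E'
from h import *
f=np.load("top0.npz");p,d=f["p"],f["d"];c=vision.get_calibration("top")
hsv=cv2.cvtColor(p,cv2.COLOR_RGB2HSV);m=((hsv[...,0]>50)&(hsv[...,0]<95)&(hsv[...,1]>80)).astype(np.uint8)
m[:,:330]=0;m[:205]=0;m[250:]=0;m[:,400:]=0
k=max(cv2.findContours(m,0,1)[0],key=cv2.contourArea)[:,0]
w=np.array([ray(c,*q,8)[:2] for q in k],np.float32);r=cv2.minAreaRect(w);print("green",r,len(k),"want 60x110")
for e in cv2.boxPoints(r):print(e)
w=np.array([ray(c,*q,8)[:2] for q in k if q[1]==max(k[k[:,0]==q[0],1])],float)
print("front edge fit slope deg (y->x)",np.degrees(np.polyfit(w[2:-2,1],w[2:-2,0],1)[0] and np.arctan(np.polyfit(w[2:-2,1],w[2:-2,0],1)[0])))
# rack front edge at z=58 via contour of top pts; tenon colour depth pts
P=pts(d,c);Z=P[...,2];q=P[(abs(Z-57)<4)&(P[...,0]>400)&(P[...,0]<720)&(P[...,1]>240)&(P[...,1]<560)]
for a in(28,29,30,31,32):
    a=np.radians(a);X=q[:,:2]@[np.cos(a),np.sin(a)];Y=q[:,:2]@[-np.sin(a),np.cos(a)];print(np.degrees(a),np.ptp(X),np.ptp(Y))
a=np.radians(30.8);L=(P[...,:2]-[566.5,401])@np.array([[np.cos(a),-np.sin(a)],[np.sin(a),np.cos(a)]])
for y0 in(-80,0,80):
    mm=(L[...,0]>-98)&(L[...,0]<-68)&(abs(L[...,1]-y0)<30)&(Z>18)&(Z<48)
    t=L[mm];print(y0,"tenon y range",np.percentile(t[:,1],[3,97]),"xmin",t[:,0].min(),"slope",np.degrees(np.arctan(np.polyfit(t[:,0],t[:,1],1)[0])),"ztop",np.percentile(Z[mm],95))
go(493.5,357.4,150,-59.2)
E
```

```text
green ((425.4783020019531, -398.5501403808594), (55.50519943237305, 105.18991088867188), 2.068392038345337) 94 want 60x110
[ 395.8455 -346.9911]
[ 399.64206 -452.1125 ]
[ 455.1111 -450.1092]
[ 451.31454 -344.9878 ]
front edge fit slope deg (y->x) -2.671381878296087
28.0 142.13759269526247 325.77777803835573
29.000000000000004 137.92476204352192 325.6818064088071
29.999999999999996 133.930708278324 325.486628946076
31.0 132.91933086440986 325.71830245309434
32.0 134.65490268991311 326.8852338122608
-80 tenon y range [-94.49592431 -66.0415391 ] xmin -97.47548216472333 slope 0.6824006902484023 ztop 43.763862775790294
0 tenon y range [-12.20602427  10.65988539] xmin -97.95520773157226 slope 1.8118164773309327 ztop 39.39790734229806
80 tenon y range [71.539134   87.40525542] xmin -97.34039286295129 slope -1.1062678184288781 ztop 37.19926124022678
now [186.3 622.2 230.4] phi 73.3 shift [-0.1655  0.3702  0.0807] turn [1.000e-01 0.000e+00 1.325e+02]
```

```bash
python3 -m handwheel '[[[-0.03,0.05,0.04,0,0,8.5,-0.4],[-0.05,0.09,0.05,0,0,17,-0.4],[-0.07,0.13,0.06,0,0,25.5,-0.4],[-0.08,0.17,0.06,0,0,34,-0.4],[-0.1,0.21,0.06,0,0,42.5,-0.4],[-0.12,0.25,0.06,0,0,51,-0.4],[-0.13,0.29,0.06,0,0,59,-0.4],[-0.15,0.33,0.06,0,0,67,-0.4],[-0.1655,0.37,0.08,0,0,75,-0.4],[-0.1655,0.37,0.08,0,0,83,-0.4]]]' 60
python3 -c "
from h import *;go(493.5,357.4,120,-59.2)"
```

```text
time_s: 1.1
tcp_pos: [498.2, 349.8, 148.9]
tool_rot: [0.003, 0.996, -0.093, 0.0]
contact_force: [-0.3, 0.5, 0.4]
opening: 0.698
now [498.2 349.8 148.9] phi -10.6 shift [-0.006  -0.0067  0.0288] turn [ 0.3 -0.2 48.6]
```

```bash
python3 -m handwheel '[[[-0.006,-0.0067,0.01,0,0,8.5,-0.4],[-0.006,-0.0067,0.02,0,0,17,-0.4],[-0.006,-0.0067,0.03,0,0,25.5,-0.4],[-0.006,-0.0067,0.03,0,0,34,-0.4],[-0.006,-0.0067,0.03,0,0,42.5,-0.4],[-0.006,-0.0067,0.03,0.3,-0.2,48.6,-0.4],[-0.006,-0.0067,0.03,0.3,-0.2,48.6,-0.4],[-0.006,-0.0067,0.03,0.3,-0.2,48.6,-0.4]]]'
python3 - <<'E'
from h import *
go(492,356.5,10,-59.2)
p,d,c=cam("top");a=p[100:280,40:280][:,:,::-1]
p,d,c=cam("side");b=p[110:230,130:290][:,:,::-1]
cv2.imwrite("pics/pre.png",np.hstack([cv2.resize(a,(400,300)),cv2.resize(b,(400,300))]))
E
```

```text
time_s: 1.9
tcp_pos: [488.4, 365.6, 121.0]
tool_rot: [-0.002, 0.874, -0.486, -0.002]
contact_force: [-0.2, -0.5, -0.0]
opening: 0.699
now [488.4 365.6 121. ] phi -58.1 shift [0.0102 0.0021 0.111 ] turn [-0.2  0.3  1.1]
```

View pics/pre.png

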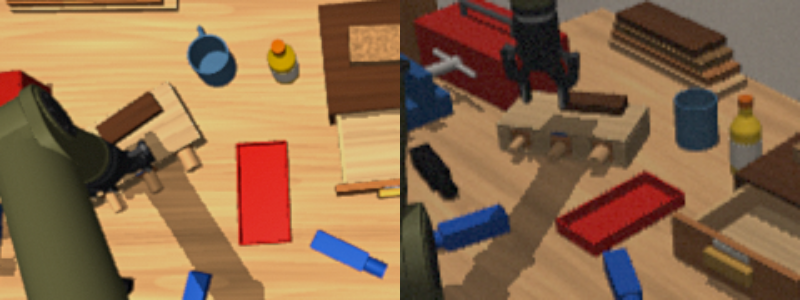

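The gripper hangs in front of the rack over the middle tenon (left half about (140,155)). Nothing is in the way, so I descend.

```bash
python3 -m handwheel '[[[0.01,0.002,0.02,-0.2,0.3,1.1,-0.4],[0.01,0.002,0.045,-0.2,0.3,1.1,-0.4],[0.01,0.002,0.07,-0.2,0.3,1.1,-0.4],[0.01,0.002,0.095,-0.2,0.3,1.1,-0.4],[0.01,0.002,0.111,-0.2,0.3,1.1,-0.4],[0.01,0.002,0.111,-0.2,0.3,1.1,-0.4],[0.01,0.002,0.111,-0.2,0.3,1.1,-0.4]]]'
python3 -c "
from h import *;go(492,356.5,10,-59.2)"
```

```text
time_s: 2.7
tcp_pos: [492.6, 357.0, 10.7]
tool_rot: [-0.0, 0.869, -0.495, 0.0]
contact_force: [0.3, 0.7, -0.2]
opening: 0.705
now [492.6 357.   10.7] phi -59.3 shift [0.0001 0.0007 0.0007] turn [-0.  -0.  -0.1]
```

```bash
python3 -m handwheel '[[[0,0,0,0,0,0,0.2],[0,0,0,0,0,0,0.5],[0,0,0,0,0,0,1],[0,0,0,0,0,0,1],[0,0,0,0,0,0,1],[0,0,0,0,0,0,1],[0,0,0,0,0,0,1],[0,0,0,0,0,0,1]]]' 70
```

```text
time_s: 3.5
tcp_pos: [492.8, 357.5, 11.7]
tool_rot: [-0.001, 0.869, -0.495, 0.0]
contact_force: [-1.0, -0.9, 6.9]
opening: 0.267
```

```bash
python3 -m handwheel '[[[0,0.004,-0.001,0,0,0,1],[0,0.015,-0.001,0,0,0,1],[0,0.03,-0.001,0,0,0,1],[0,0.045,-0.001,0,0,0,1],[0,0.06,-0.001,0,0,0,1],[0,0.075,-0.001,0,0,0,1],[0,0.09,-0.001,0,0,0,1],[0,0.105,-0.001,0,0,0,1],[0,0.12,-0.001,0,0,0,1],[0,0.13,-0.001,0,0,0,1]]]'
python3 -m handwheel '[[[0,0.006,0,0,0,0,1],[0,0.006,0,0,0,0,1]]]'
python3 - <<'E'
from h import *
p,d,c=cam("top");a=p[100:300,0:266][:,:,::-1]
p,d,c=cam("side");b=p[110:230,100:260][:,:,::-1]
cv2.imwrite("pics/drawn.png",np.hstack([cv2.resize(a,(400,300)),cv2.resize(b,(400,300))]))
E
```

```text
time_s: 4.5
tcp_pos: [378.1, 289.1, 10.6]
tool_rot: [0.001, 0.869, -0.495, -0.001]
contact_force: [0.3, -0.4, -1.1]
opening: 0.267
time_s: 4.7
tcp_pos: [374.3, 287.0, 11.1]
tool_rot: [0.0, 0.869, -0.495, -0.0]
contact_force: [-0.4, -0.2, -1.3]
opening: 0.268
```

View pics/drawn.png

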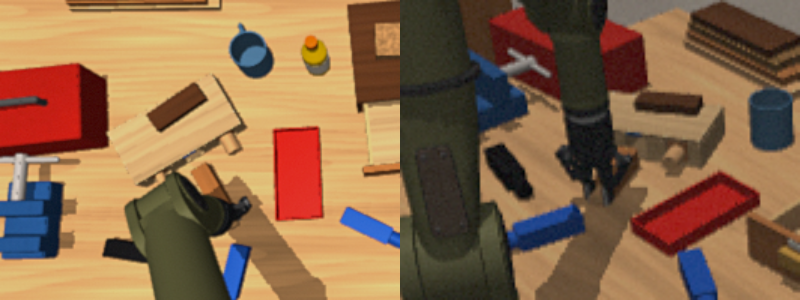

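The leg is drawn out and held in front of the rack (left half (205,180)); the other two legs are still in the rack. I lower it about 8 mm and let go.

```bash
python3 -m handwheel '[[[0,0,0.003,0,0,0,1],[0,0,0.006,0,0,0,1],[0,0,0.008,0,0,0,1],[0,0,0.008,0,0,0,1]]]'
python3 -m handwheel '[[[0,0,0,0,0,0,0.3],[0,0,0,0,0,0,-0.4],[0,0,0,0,0,0,-0.4],[0,0,-0.02,0,0,0,-0.4],[0,0,-0.07,0,0,0,-0.4],[0,0,-0.12,0,0,0,-0.4],[0,0.03,-0.15,0,0,0,-0.4],[-0.04,0.03,-0.17,0,0,0,-0.4],[-0.09,0.03,-0.17,0,0,0,-0.4],[-0.09,0.03,-0.17,0,0,0,-0.4]]]'
cat > leg.py <<'E'
from h import *
p,d,c=cam("top");P=pts(d,c);Z=P[...,2]
m=(P[...,0]>330)&(P[...,0]<520)&(P[...,1]>230)&(P[...,1]<440)&(Z>28)&(Z<46)
n,l,s,ce=cv2.connectedComponentsWithStats(m.astype(np.uint8))
for i in range(1,n):
    if s[i,4]<60: continue
    q=P[l==i];r=cv2.minAreaRect(q[:,:2].astype(np.float32));print(s[i,4],"c",np.round(r[0],1),np.round(r[1],1),round(r[2],1),"z",np.median(q[:,2]))
cv2.imwrite("pics/legdown.png",cv2.resize(p[120:280,50:263][:,:,::-1],(800,600),interpolation=3))
E
python3 leg.py; python3 -c "
from h import *;go(430,320,60,-59.2)"
```

```text
time_s: 5.2
tcp_pos: [375.5, 287.6, 3.8]
tool_rot: [0.0, 0.869, -0.495, -0.0]
contact_force: [-2.3, -2.3, 6.6]
opening: 0.269
time_s: 6.2
tcp_pos: [299.4, 355.6, 174.4]
tool_rot: [-0.002, 0.871, -0.491, -0.001]
contact_force: [0.2, -0.5, 0.1]
opening: 0.7
471 c [423.5 314.7] [149.4  39.1] 31.5 z 35.92006844069455
67 c [457.7 427.4] [42.6 19.5] 21.3 z 32.896266465408246
now [301.4 352.3 173.6] phi -59.0 shift [ 0.0939 -0.0935  0.1135] turn [-0.   0.   0.2]
```

View pics/legdown.png

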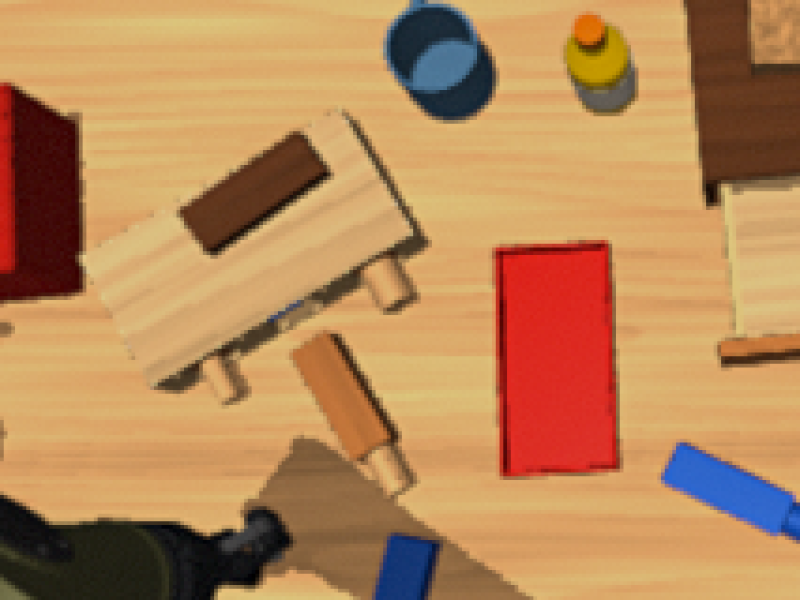

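The leg lies flat on the bench: body at (345,395), tenon at (390,465). Its centre from the rectangle agrees with the release point to within 2 mm.

```bash
python3 -m handwheel '[[[0.045,-0.04,0.02,0,0,-0.5,-0.6],[0.09,-0.08,0.04,0,0,-0.5,-0.6],[0.0965,-0.1055,0.07,0,0,-0.5,-0.6],[0.0965,-0.1055,0.09,0,0,-0.5,-0.6],[0.0965,-0.1055,0.09,0,0,-0.5,-0.6]]]'
python3 -c "
from h import *;go(440.6,325.5,6,-58.5)"
```

```text
time_s: 6.75
tcp_pos: [443.4, 315.9, 79.0]
tool_rot: [0.005, 0.87, -0.493, -0.0]
contact_force: [-0.4, -0.4, -0.6]
opening: 0.803
now [443.4 315.9  79. ] phi -59.1 shift [-0.01   -0.0031  0.0729] turn [ 0.5 -0.2 -0.6]
```

```bash
python3 -m handwheel '[[[-0.01,-0.003,0,0.5,-0.2,-0.6,-0.6],[-0.01,-0.003,0.02,0.5,-0.2,-0.6,-0.6],[-0.01,-0.003,0.045,0.5,-0.2,-0.6,-0.6],[-0.01,-0.003,0.065,0.5,-0.2,-0.6,-0.6],[-0.01,-0.003,0.073,0.5,-0.2,-0.6,-0.6],[-0.01,-0.003,0.073,0.5,-0.2,-0.6,-0.6]]]'
python3 -c "
from h import *;go(440.6,325.5,6,-58.5)"
```

```text
time_s: 7.35
tcp_pos: [439.9, 331.4, 10.7]
tool_rot: [-0.005, 0.874, -0.486, 0.0]
contact_force: [-0.4, 0.1, -0.9]
opening: 0.801
now [439.9 331.4  10.7] phi -58.2 shift [0.0054 0.0025 0.0047] turn [-0.5  0.2  0.3]
```

```bash
python3 -m handwheel '[[[0,0,0,0,0,0,-0.6],[0,0,0,0,0,0,-0.6],[0,0,0,0,0,0,-0.6]]]'
python3 -c "
from h import *;go(440.6,325.5,6,-58.5)"
```

```text
time_s: 7.65
tcp_pos: [441.4, 331.2, 11.4]
tool_rot: [-0.006, 0.874, -0.487, 0.001]
contact_force: [-0.1, 0.4, 0.5]
opening: 0.801
now [441.4 331.2  11.4] phi -58.2 shift [0.0044 0.0037 0.0054] turn [-0.6  0.2  0.2]
```

```bash
python3 -m handwheel '[[[0.0044,0.0037,0.0054,-0.6,0.2,0.2,-0.6],[0.0044,0.0037,0.0054,-0.6,0.2,0.2,-0.6],[0.0044,0.0037,0.0054,-0.6,0.2,0.2,-0.2],[0.0044,0.0037,0.0054,-0.6,0.2,0.2,0.2],[0.0044,0.0037,0.0054,-0.6,0.2,0.2,1],[0.0044,0.0037,0.0054,-0.6,0.2,0.2,1],[0.0044,0.0037,0.0054,-0.6,0.2,0.2,1],[0.0044,0.0037,0.0054,-0.6,0.2,0.2,1]]]' 80
python3 -c "
from h import *;go(440.6,325.5,6,-58.5)"
```

```text
time_s: 8.45
tcp_pos: [440.3, 325.1, 5.1]
tool_rot: [0.001, 0.873, -0.488, -0.0]
contact_force: [0.5, 0.9, 2.8]
opening: 0.436
now [440.3 325.1   5.1] phi -58.5 shift [-0.0002 -0.0004 -0.0009] turn [0.1 0.  0. ]
```

```bash
python3 -m handwheel '[[[0,0,-0.02,0,0,0,1],[0,0,-0.06,0,0,0,1],[0,0,-0.1,0,0,0,1],[0,0,-0.14,0,0,0,1],[0,0,-0.16,0,0,0,1],[0,0,-0.16,0,0,0,1]]]'
python3 -c "
from h import *;go(535,-395,160,-87.7)"
```

```text
time_s: 9.05
tcp_pos: [441.8, 326.1, 167.9]
tool_rot: [-0.002, 0.873, -0.488, 0.0]
contact_force: [-0.9, 0.1, -1.2]
opening: 0.43
now [441.8 326.1 167.9] phi -58.5 shift [0.6634 0.2978 0.0058] turn [-0.2  0.1 29.2]
```

```bash
python3 -m handwheel '[[[0.03,0.013,0,0,0,3,1],[0.07,0.03,0,0,0,6,1],[0.11,0.05,0,0,0,9,1],[0.15,0.068,0,0,0,12,1],[0.19,0.086,0,0,0,15,1],[0.23,0.103,0,0,0,18,1],[0.27,0.121,0,0,0,21,1],[0.31,0.139,0,0,0,24,1],[0.35,0.157,0,0,0,27,1],[0.39,0.175,0,0,0,29,1]]]'
python3 -c "
from h import *;go(535,-395,160,-87.7)"
```

```text
time_s: 10.05
tcp_pos: [493.9, -100.3, 163.6]
tool_rot: [0.002, 0.722, -0.692, -0.001]
contact_force: [0.5, 0.1, -1.1]
opening: 0.434
now [ 493.9 -100.3  163.6] phi -87.5 shift [ 0.2961 -0.0285  0.0037] turn [ 0.2 -0.   0.2]
```

```bash
python3 -m handwheel '[[[0.04,-0.004,0,0,0,0,1],[0.08,-0.008,0,0,0,0,1],[0.12,-0.012,0,0,0,0,1],[0.16,-0.016,0,0,0,0,1],[0.2,-0.02,0,0,0,0,1],[0.24,-0.024,0,0,0,0,1],[0.27,-0.027,0,0,0,0,1],[0.296,-0.028,0,0,0,0.2,1],[0.296,-0.028,0,0,0,0.2,1],[0.296,-0.028,0,0,0,0.2,1]]]'
python3 -m handwheel '[[[0,0,0,0,0,0,1],[0,0,0,0,0,0,1]]]'
python3 -c "
from h import *;go(535,-395,110,-87.7)"
```

```text
time_s: 11.05
tcp_pos: [534.9, -393.3, 163.4]
tool_rot: [0.002, 0.721, -0.693, -0.002]
contact_force: [0.4, 0.5, -1.5]
opening: 0.435
time_s: 11.25
tcp_pos: [536.8, -391.5, 164.9]
tool_rot: [0.001, 0.722, -0.692, -0.001]
contact_force: [-0.3, -0.3, -1.6]
opening: 0.434
now [ 536.8 -391.5  164.9] phi -87.5 shift [0.0035 0.0018 0.0549] turn [0.1 0.  0.2]
```

```bash
python3 -m handwheel '[[[0.0035,0.002,0.03,0.1,0,0.2,1],[0.0035,0.002,0.06,0.1,0,0.2,1],[0.0035,0.002,0.085,0.1,0,0.2,1],[0.0035,0.002,0.085,0.1,0,0.2,1],[0.0035,0.002,0.085,0.1,0,0.2,1]]]'
python3 - <<'E'
from h import *
go(535,-395,80,-87.7)
p,d,c=cam("top");P=pts(d,c);Z=P[...,2];np.savez("g.npz",p=p,d=d)
m=(P[...,0]>425)&(P[...,0]<485)&(P[...,1]>-440)&(P[...,1]<-350)&(Z>85)&(Z<112)
q=P[m];print("tenon",len(q),np.median(q,0))
for x in range(430,485,8):
    k=q[abs(q[:,0]-x)<4]
    if len(k)>3: print(x,k[:,1].min().round(1),k[:,1].max().round(1),k[:,2].max().round(1))
a=p[190:270,320:427][:,:,::-1]
p,d,c=cam("side");np.savez("gs.npz",p=p,d=d);b=p[220:300,270:377][:,:,::-1]
cv2.imwrite("pics/gauge.png",np.hstack([cv2.resize(a,(400,300),interpolation=3),cv2.resize(b,(400,300),interpolation=3)]))
E
```

```text
time_s: 11.75
tcp_pos: [534.8, -396.2, 80.9]
tool_rot: [0.0, 0.721, -0.693, 0.0]
contact_force: [0.1, -0.2, -0.5]
opening: 0.433
now [ 534.8 -396.2   80.9] phi -87.8 shift [-0.0012 -0.0003  0.0009] turn [-0.  -0.  -0.1]
tenon 0 [nan nan nan]
  return _methods._mean(a, axis=axis, dtype=dtype,
  ret = um.true_divide(
```

View pics/gauge.png

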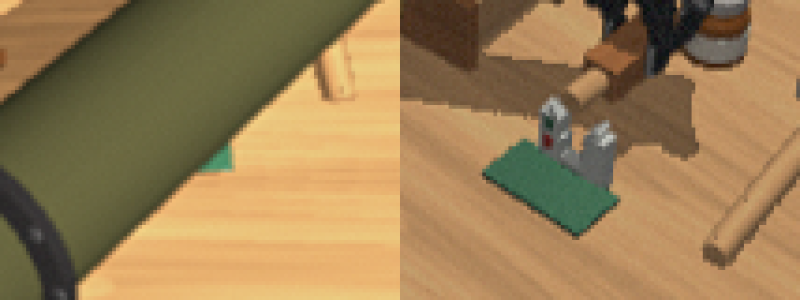

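The arm hides the gauge from the top camera. The side view shows the tenon (590,88 in the picture) just above the fork (550–600,130), so I measure both from the side depth.

```bash
python3 - <<'E'
from h import *
f=np.load("gs.npz");p,d=f["p"],f["d"];c=vision.get_calibration("side");P=pts(d,c)
a=np.radians(2.3);L=(P[...,:2]-[460,-398])@np.array([[np.cos(a),-np.sin(a)],[np.sin(a),np.cos(a)]]);Z=P[...,2]
hsv=cv2.cvtColor(p,cv2.COLOR_RGB2HSV)
m=(L[...,0]>-30)&(L[...,0]<14)&(abs(L[...,1])<50)&(Z>20)&(Z<75)&(hsv[...,1]<70)
print("plate n",m.sum())
for s,n in((1,"left(+y)"),(-1,"right")):
    k=m&(L[...,1]*s>0);q=L[k];print(n,k.sum(),"x",np.percentile(q[:,0],[2,50,98]).round(1),"y",np.percentile(q[:,1],[1,5,50,95,99]).round(1),"ztop",Z[k].max().round(1))
    for z in (30,40,50,60):
        kk=k&(abs(Z-z)<5); print("  z",z,L[kk][:,1].min().round(1),L[kk][:,1].max().round(1))
t=(L[...,0]>-40)&(L[...,0]<15)&(abs(L[...,1])<40)&(Z>76)&(Z<115)&(hsv[...,1]>50)
q=L[t];print("tenon",t.sum(),"xmin",q[:,0].min(),"y",np.percentile(q[:,1],[2,50,98]).round(1),"z",np.percentile(Z[t],[2,50,98]).round(1))
for x in(-12,-4,4,12):
    k=t&(abs(L[...,0]-x)<4)
    if k.sum()>3:print(x,L[k][:,1].min().round(1),L[k][:,1].max().round(1),Z[k].min().round(1),Z[k].max().round(1))
g=(hsv[...,0]>50)&(hsv[...,0]<95)&(hsv[...,1]>80)&(abs(Z-8)<6)&(abs(L[...,1])<80)&(L[...,0]>-90)
r=cv2.minAreaRect(P[g][:,:2].astype(np.float32));print("green",r)
k=t;A=P[k]
# circle fit in (y,z) cross-section
from scipy.optimize import least_squares
s=least_squares(lambda v:np.hypot(L[k][:,1]-v[0],Z[k]-v[1])-12.5,[0,94],loss="soft_l1");print("axis y,z",s.x,np.abs(s.fun).mean())
E
```

```text
plate n 193
left(+y) 87 x [-10.6  -5.6  10.8] y [ 9.8 10.4 17.4 35.4 37. ] ztop 69.7
  z 30 9.9 34.3
  z 40 10.9 37.1
  z 50 13.1 36.5
  z 60 11.6 36.8
right 106 x [-11.1  -6.1  11.1] y [-38.4 -37.2 -28.3 -15.4 -12.4] ztop 71.9
  z 30 -37.7 -8.4
  z 40 -37.1 -17.3
  z 50 -38.7 -14.3
  z 60 -38.5 -15.3
tenon 85 xmin -21.316712791606413 y [-15.5  -6.4   7.1] z [ 87.7 102.7 110.7]
-12 -15.2 3.6 84.4 108.2
-4 -15.4 7.6 93.6 113.7
4 -15.8 -4.3 95.4 110.4
12 -15.0 6.9 91.9 108.6
green ((423.8199462890625, -400.08380126953125), (59.5352668762207, 109.8320541381836), 2.0994505882263184)
axis y,z [-2.39230954 95.34147268] 2.401817133151722
```

```bash
python3 -m handwheel '[[[-0.001,0,0.01,0,0,0,1],[-0.001,0,0.02,0,0,0,1],[-0.001,0,0.025,0,0,0,1],[-0.001,0,0.025,0,0,0,1]]]'
python3 -m handwheel '[[[0,0,0.004,0,0,0,1],[0,0,0.008,0,0,0,1],[0,0,0.008,0,0,0,1],[0,0,0.008,0,0,0,1]]]'
```

```text
time_s: 12.25
tcp_pos: [533.6, -395.4, 54.1]
tool_rot: [0.001, 0.72, -0.694, -0.001]
contact_force: [0.2, -0.6, -0.6]
opening: 0.432
time_s: 12.65
tcp_pos: [534.2, -396.1, 47.4]
tool_rot: [0.0, 0.72, -0.694, 0.0]
contact_force: [-0.4, -0.3, -0.9]
opening: 0.429
```

```bash
python3 -m handwheel '[[[0,0,0.004,0,0,0,1],[0,0,0.008,0,0,0,1],[0,0,0.012,0,0,0,1],[0,0,0.015,0,0,0,1],[0,0,0.015,0,0,0,1],[0,0,0.015,0,0,0,1]]]'
python3 -m handwheel '[[[0,0,0.002,0,0,0,1],[0,0,0.004,0,0,0,1],[0,0,0.005,0,0,0,1],[0,0,0.005,0,0,0,1]]]'
```

```text
time_s: 13.25
tcp_pos: [534.2, -396.1, 32.3]
tool_rot: [0.0, 0.72, -0.694, 0.0]
contact_force: [-0.7, 1.1, -1.1]
opening: 0.43
time_s: 13.65
tcp_pos: [534.5, -395.4, 28.1]
tool_rot: [-0.0, 0.72, -0.694, -0.0]
contact_force: [0.0, 3.7, 4.4]
opening: 0.434
```

```bash
python3 -m handwheel '[[[0,0,0.001,0,0,0,1],[0,0,0.002,0,0,0,1],[0,0,0.002,0,0,0,1],[0,0,0.002,0,0,0,1]]]'
python3 - <<'E'
from h import *
p,d,c=cam("side");cv2.imwrite("pics/ing.png",cv2.resize(p[220:300,290:397][:,:,::-1],(800,600),interpolation=3))
E
```

```text
time_s: 14.05
tcp_pos: [534.7, -394.9, 26.7]
tool_rot: [-0.001, 0.72, -0.694, -0.0]
contact_force: [-1.0, 4.5, 9.5]
opening: 0.431
```

View pics/ing.png

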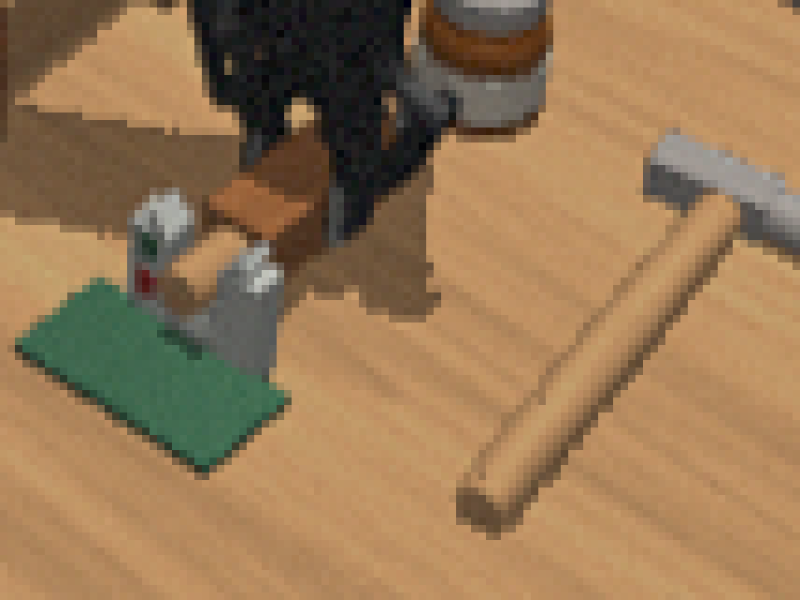

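The tenon has stopped between the lips at the step mark (picture (205,265)). Its axis is about 41 mm above the bench and the upward force is rising, so this is the 25 mm tenon and the leg is good. It goes in the drawer.

```bash
python3 -m handwheel '[[[0,0,-0.01,0,0,0,1],[0,0,-0.025,0,0,0,1],[0,0,-0.045,0,0,0,1],[0,0,-0.08,0,0,0,1],[0,0,-0.12,0,0,0,1],[0,0,-0.15,0,0,0,1],[0,0,-0.15,0,0,0,1],[0,0,-0.15,0,0,0,1]]]'
python3 -c "
from h import *;go(543.4,-94.6,175,4.9)"
```

```text
time_s: 14.9
tcp_pos: [534.3, -396.6, 176.7]
tool_rot: [0.0, 0.72, -0.694, 0.001]
contact_force: [-0.6, -0.6, -1.4]
opening: 0.433
now [ 534.3 -396.6  176.7] phi -87.9 shift [-0.3014 -0.0202  0.0011] turn [  0.   -0.2 -92.8]
```

```bash
python3 -m handwheel '[[[-0.02,-0.002,0,0,0,-8,1],[-0.05,-0.004,0,0,0,-16,1],[-0.085,-0.007,0,0,0,-24,1],[-0.12,-0.01,0,0,0,-32,1],[-0.155,-0.012,0,0,0,-40,1],[-0.19,-0.014,0,0,0,-48,1],[-0.225,-0.016,0,0,0,-56,1],[-0.26,-0.018,0,0,0,-64,1],[-0.285,-0.02,0,0,0,-72,1],[-0.301,-0.02,0,0,0,-80,1]]]'
python3 -m handwheel '[[[0,0,0,0,0,-6.5,1],[0,0,0,0,0,-12.8,1],[0,0,0,0,0,-12.8,1],[0,0,0,0,0,-12.8,1]]]'
python3 -c "
from h import *;go(543.4,-94.6,100,4.9)"
```

```text
time_s: 15.9
tcp_pos: [542.1, -91.2, 173.6]
tool_rot: [0.0, 0.998, -0.064, -0.001]
contact_force: [0.2, 0.2, -1.1]
opening: 0.432
time_s: 16.3
tcp_pos: [542.3, -94.5, 174.2]
tool_rot: [0.001, 0.999, 0.042, -0.001]
contact_force: [0.2, 0.2, -0.9]
opening: 0.433
now [542.3 -94.5 174.2] phi 4.8 shift [0.0013 0.0001 0.0742] turn [ 0.1  0.1 -0.1]
```

```bash
python3 -m handwheel '[[[0.001,0,0.03,0,0,0,1],[0.001,0,0.065,0,0,0,1],[0.001,0,0.1,0,0,0,1],[0.001,0,0.125,0,0,0,1],[0.001,0,0.14,0,0,0,1],[0.001,0,0.145,0,0,0,1],[0.001,0,0.145,0,0,0,1],[0.001,0,0.145,0,0,0,1]]]'
python3 -m handwheel '[[[0,0,0.003,0,0,0,1],[0,0,0.006,0,0,0,1],[0,0,0.007,0,0,0,1],[0,0,0.007,0,0,0,1]]]'
```

```text
time_s: 17.1
tcp_pos: [545.1, -94.7, 31.4]
tool_rot: [0.001, 0.999, 0.043, 0.001]
contact_force: [-0.6, 1.1, -1.7]
opening: 0.433
time_s: 17.5
tcp_pos: [543.9, -94.4, 23.1]
tool_rot: [0.0, 0.999, 0.043, -0.0]
contact_force: [0.8, -0.2, -1.0]
opening: 0.434
```

```bash
python3 -m handwheel '[[[0,0,0.001,0,0,0,1],[0,0,0.002,0,0,0,1],[0,0,0.002,0,0,0,1]]]'
python3 -m handwheel '[[[0,0,0,0,0,0,0.1],[0,0,0,0,0,0,-0.1],[0,0,0,0,0,0,-0.2],[0,0,0,0,0,0,-0.2],[0,0,-0.015,0,0,0,-0.2],[0,0,-0.05,0,0,0,-0.2],[0,0,-0.1,0,0,0,-0.2],[0,0,-0.14,0,0,0,-0.2],[0,0,-0.14,0,0,0,-0.2]]]'
```

```text
time_s: 17.8
tcp_pos: [544.1, -94.4, 21.2]
tool_rot: [0.001, 0.999, 0.043, 0.0]
contact_force: [0.6, 0.6, -1.7]
opening: 0.432
time_s: 18.7
tcp_pos: [547.9, -95.4, 168.5]
tool_rot: [0.001, 0.999, 0.043, 0.006]
contact_force: [0.8, 0.4, 0.6]
opening: 0.599
```

```bash
python3 -m handwheel '[[[-0.04,0,0,0,0,0,0.2],[-0.08,0,0,0,0,0,1],[-0.12,0.018,0,0,0,0,1],[-0.132,0.02,0,0,0,0,1],[-0.132,0.02,0,0,0,0,1],[-0.132,0.02,0,0,0,0,1]]]' 30
python3 - <<'E'
from h import *
go(420,-125.3,38,4.9)
p,d,c=cam("top");P=pts(d,c);Z=P[...,2]
a=p[140:240,210:343][:,:,::-1]
p2,d,c=cam("side");b=p2[160:260,220:353][:,:,::-1]
cv2.imwrite("pics/drw.png",np.hstack([cv2.resize(a,(400,300),interpolation=3),cv2.resize(b,(400,300),interpolation=3)]))
E
```

```text
time_s: 19.3
tcp_pos: [414.8, -125.3, 161.7]
tool_rot: [0.0, 0.999, 0.043, 0.001]
contact_force: [0.9, 0.4, 0.3]
opening: 0.001
now [ 414.8 -125.3  161.7] phi 4.9 shift [0.005  0.0004 0.1237] turn [ 0.  -0.1  0. ]
```

View pics/drw.png

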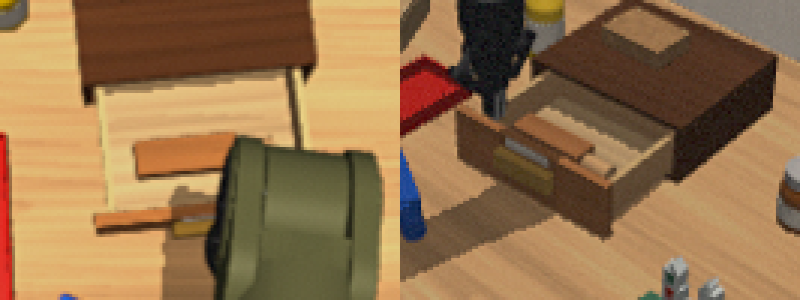

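The leg lies flat across the open drawer (right half: body (555,135), tenon (600,165)). Next I go down in front of the pull.

```bash
python3 -m handwheel '[[[0.003,0,0.035,0,0,0,1],[0.003,0,0.07,0,0,0,1],[0.003,0,0.1,0,0,0,1],[0.003,0,0.124,0,0,0,1],[0.003,0,0.124,0,0,0,1],[0.003,0,0.124,0,0,0,1]]]'
python3 -m handwheel '[[[0.01,0,0,0,0,0,1],[0.02,0,0,0,0,0,1],[0.03,0,0,0,0,0,1],[0.04,0,0,0,0,0,1],[0.05,0,0,0,0,0,1],[0.05,0,0,0,0,0,1]]]'
python3 -c "
from h import *;go(575,-112,38,4.9)"
```

```text
time_s: 20.0
tcp_pos: [417.6, -125.6, 37.3]
tool_rot: [0.001, 0.999, 0.043, -0.001]
contact_force: [0.6, 0.2, 0.6]
opening: 0.003
time_s: 20.6
tcp_pos: [468.9, -121.0, 37.4]
tool_rot: [0.001, 0.999, 0.044, 0.001]
contact_force: [-0.4, -0.0, 0.1]
opening: 0.005
now [ 468.9 -121.    37.4] phi 5.0 shift [ 0.1064  0.0002 -0.0004] turn [ 0.1 -0.1  0.1]
```

```bash
cat > pan.py <<'E'
from h import *
p,d,c=cam("side");P=pts(d,c);a=np.radians(4.9)
L=(P[...,:2]-[727.6,-99.9])@np.array([[np.cos(a),-np.sin(a)],[np.sin(a),np.cos(a)]]);Z=P[...,2]
m=(abs(Z-86)<3)&(abs(L[...,1])<130)&(L[...,0]<-112)&(L[...,0]>-280);print("panel top local x",np.percentile(L[m][:,0],[5,50,95]).round(1),m.sum(),"closed ~ -117")
m=(abs(Z-52)<10)&(abs(L[...,1])<40)&(L[...,0]<-112)&(L[...,0]>-300);print("face local x",np.percentile(L[m][:,0],[2,10,50]).round(1))
cv2.imwrite("pics/push_%d.png"%(status.read_state()["time_s"]*10),cv2.resize(p[130:260,200:373][:,:,::-1],(800,600),interpolation=3))
E
python3 pan.py;ls pics
```

```text
panel top local x [-269.5 -221.7 -212.2] 114 closed ~ -117
face local x [-272.  -264.9 -164.4]
crop1.png
drawn.png
drw.png
gauge.png
ing.png
legdown.png
pre.png
push_206.png
side0.png
top0.png
```

```bash
python3 -m handwheel '[[[0.01,0,0,0,0,0,1],[0.02,0,0,0,0,0,1],[0.03,0,0,0,0,0,1],[0.04,0,0,0,0,0,1],[0.05,0,0,0,0,0,1],[0.06,0,0,0,0,0,1],[0.07,0,0,0,0,0,1],[0.075,0,0,0,0,0,1],[0.075,0,0,0,0,0,1],[0.075,0,0,0,0,0,1]]]'
python3 pan.py
```

```text
time_s: 21.65
tcp_pos: [541.8, -114.7, 37.2]
tool_rot: [0.001, 0.999, 0.043, 0.0]
contact_force: [-0.6, -0.1, 0.2]
opening: -0.002
panel top local x [-199.  -148.2 -138.2] 106 closed ~ -117
face local x [-200.  -197.8 -168.3]
```

```bash
python3 -m handwheel '[[[0.004,0,0,0,0,0,1],[0.008,0,0,0,0,0,1],[0.012,0,0,0,0,0,1],[0.014,0,0,0,0,0,1],[0.014,0,0,0,0,0,1]]]'
python3 -m handwheel '[[[0.002,0,0,0,0,0,1],[0.004,0,0,0,0,0,1],[0.004,0,0,0,0,0,1]]]'
python3 -m handwheel '[[[0.002,0,0,0,0,0,1],[0.004,0,0,0,0,0,1],[0.004,0,0,0,0,0,1]]]'
python3 pan.py
```

```text
time_s: 22.2
tcp_pos: [556.2, -113.3, 37.2]
tool_rot: [0.001, 0.999, 0.043, 0.0]
contact_force: [0.3, -0.3, -0.2]
opening: 0.003
time_s: 22.5
tcp_pos: [559.6, -113.1, 37.1]
tool_rot: [0.0, 0.999, 0.043, -0.0]
contact_force: [-1.7, 0.2, 1.5]
opening: -0.0
time_s: 22.8
tcp_pos: [563.6, -112.7, 37.1]
tool_rot: [0.0, 0.999, 0.043, -0.0]
contact_force: [-2.1, 1.4, 1.9]
opening: -0.001
panel top local x [-176.9 -127.8 -118.2] 101 closed ~ -117
face local x [-178.4 -175.3 -150.1]
```

```bash
python3 -m handwheel '[[[0.002,0,0,0,0,0,1],[0.004,0,0,0,0,0,1],[0.004,0,0,0,0,0,1]]]'
python3 -m handwheel '[[[0.002,0,0,0,0,0,1],[0.003,0,0,0,0,0,1],[0.003,0,0,0,0,0,1]]]'
python3 pan.py
```

```text
time_s: 23.15
tcp_pos: [569.0, -112.5, 37.5]
tool_rot: [0.001, 0.999, 0.043, 0.001]
contact_force: [-0.2, 0.2, 0.4]
opening: -0.001
time_s: 23.45
tcp_pos: [571.1, -112.2, 37.3]
tool_rot: [0.001, 0.999, 0.043, 0.0]
contact_force: [0.3, 0.1, 0.5]
opening: -0.0
panel top local x [-171.1 -121.3 -113.3] 97 closed ~ -117
face local x [-171.3 -169.4 -140.2]
```

The catch has pulled it: the force dropped to zero. I press a little further to feel the hard stop, then back off.

```bash
python3 -m handwheel '[[[0.002,0,0,0,0,0,1],[0.004,0,0,0,0,0,1],[0.004,0,0,0,0,0,1]]]'
python3 -m handwheel '[[[0.001,0,0,0,0,0,1],[0.002,0,0,0,0,0,1],[0.002,0,0,0,0,0,1]]]'
```

```text
time_s: 23.8
tcp_pos: [572.3, -112.1, 37.0]
tool_rot: [-0.0, 0.999, 0.043, -0.002]
contact_force: [-8.2, 0.2, 6.5]
opening: 0.0
time_s: 24.1
tcp_pos: [572.4, -112.1, 37.0]
tool_rot: [-0.001, 0.999, 0.043, -0.004]
contact_force: [-13.1, 1.0, 10.9]
opening: -0.002
```

Hard stop reached. I back off, rise clear and take a last look.

```bash
python3 -m handwheel '[[[-0.02,0,0,0,0,0,1],[-0.05,0,0,0,0,0,1],[-0.09,0,0,0,0,0,1],[-0.11,0,-0.04,0,0,0,1],[-0.12,0,-0.09,0,0,0,1],[-0.12,0.04,-0.14,0,0,0,1],[-0.12,0.09,-0.17,0,0,0,1],[-0.12,0.14,-0.17,0,0,0,1],[-0.12,0.17,-0.17,0,0,0,1],[-0.12,0.17,-0.17,0,0,0,1]]]'
python3 pan.py
python3 - <<'E'
from h import *
p,d,c=cam("top");p2,_,_=cam("side")
cv2.imwrite("pics/end.png",np.hstack([cv2.resize(p[:,:,::-1],(400,300),interpolation=3),cv2.resize(p2[:,:,::-1],(400,300),interpolation=3)]))
P=pts(d,c);Z=P[...,2]
q=P[(abs(Z-86)<5)&(P[...,0]>560)&(P[...,0]<625)&(P[...,1]<-0)&(P[...,1]>-240)];print("panel top",len(q),np.median(q,0))
E
```

```text
time_s: 25.1
tcp_pos: [470.3, -299.3, 208.6]
tool_rot: [0.004, 0.999, 0.038, 0.0]
contact_force: [-0.2, 0.1, -0.4]
opening: -0.001
panel top local x [-126.6 -120.2 -112.6] 102 closed ~ -117
face local x [-143.4 -141.4 -137.8]
panel top 473 [614.46159625 -91.97959812  85.63902673]
```

View pics/end.png

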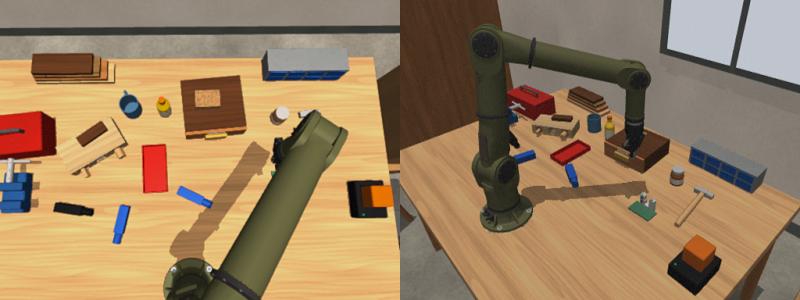

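The drawer is shut: the pull face measures -141 in the case frame, against -140 when home. The case, at (212,105), shows no gap, two legs are still in the rack, the offcut is still on top of it, and the arm touches nothing.

```bash
python3 -c "
from plant import manip;print(manip.sign_off())"
```

```text
the job is handed in; nothing more can be done
None
```

The middle leg is good: its tenon passed the gauge's mouth and stopped on the step, so it is in the drawer and the drawer is shut. I drew it out, laid it on the bench, let go and took it again by its body. In the gauge it stopped with the axis about 41–42 mm above the bench, with 42 expected for the 25 mm tenon. I then laid it flat across the drawer, pushed the drawer home and handed the job in at about 25 s of the 64.

- **Drawer:** the force fell to zero as the catch took over, then there was a hard stop at 13 N. The pull face measured -141 mm in the case frame, against about -140 when fully home.
- **Rest of the scene:** the last picture shows two legs and the offcut still on the rack, and nothing else visibly moved. The arm partly hid the gauge from the top camera, but the side camera showed it in place.
- **What disagreed:** the side and top cameras differed by 1–2 mm on the tenon's sideways position. There was a sideways force of about 4 N when it seated on the step, but it did not jam.

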